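# Hold the cool box open for packing

## Task

I am packing a picnic and will come with both hands full, so open the blue-lidded cool box and hold its lid open for me. Begin with a gentle tug up on the white handle of the lid to learn whether it is caught; if it is, do not wrench at it: let go, slide the red tab of the catch on the front all the way to the right, then lift the lid by its handle. Raise the lid well past half way, to about 55 degrees from closed, and finish while still holding it there, quite still; leave the food and the glass beside the box where they stand.

Things in the scene. Friction and masses are not known exactly. Their poses are not given: they have to be found in the camera images.
- picnic_box: Cool box, fixed: white body 220 (x, front to back) x 360 (y) x 140 mm high, blue lid. Origin under its centre at worktop height; x points from the front (catch) to the back (hinge), y left as seen from the front, z up. A grey catch housing on the front stands 22 mm out from the body, y -168 to -56, z 90 to 138 mm.
- lid: Blue lid 236 x 372 x 22 mm, 0.5 kg. Origin on the hinge line, box frame (110, 0, 142) mm; hinge axis = box y. Closed: axes as the box's, top at 165 mm, front edge at x = -124 mm. Opens about +y, front edge up, to 72 degrees. Let go, it falls shut. Lifting it by the handle takes 2 to 5 N; caught, the handle rises only about 3 mm (its lug, lug_bar, meets the tongue).
- handle (a point): Middle of the white bow handle's bar on the lid: a plain round bar 14 mm thick, free for 90 mm along the box's y, which can turn between the fingers as the lid swings. Closed: box frame (-75, 0, 210) mm, 45 mm above the lid's top. In the lid's frame always (-185, 0, 68) mm.
- catch_tab (a joint): Slide of the red tab in m: 0 = fully left (box +y), 0.034 = fully right (box -y), lid freed. Stays where left; takes 2 to 5 N. It starts near 0 whether or not the lid is caught: a tongue hidden in the housing does the catching and follows the tab to the right with some play, then stays back. Nothing outside shows whether it has caught.
- tab_grip (a point): Point on the red tab to hold or push, moving with it. The tab is an upright plate 14 mm wide (along box y), 34 mm from front to back, 36 mm tall: it reaches 15 mm above, 21 mm below and 15 mm ahead of this point; 18 mm behind it is the housing. Tab fully left: box frame (-150, -112, 138) mm; it slides along box -y.
- egg_box: Closed cardboard egg box, 106 x 156 x 72 mm, origin under its centre. Bystander, left of the cool box.
- cheese: Wrapped block of cheese, 73 x 102 x 37 mm, origin under its centre. Bystander, left of the cool box.
- lemon: Yellow lemon, 71 x 53 x 51 mm, origin under its centre. Bystander, right of the cool box.
- honey_jar: Glass jar with a grey lid, 71 mm across, 110 mm high, origin under its centre. Bystander, right of the cool box.
- pea_tin: Food tin with a green picture, 75 mm across, 58 mm high, origin under its centre. Bystander, right of the cool box.
- glass: Empty clear drinking glass, 81 mm across, 91 mm high, origin under its centre. Bystander, right of the cool box.

How it is judged (in metres and radians):
On the way, in this order (a step that is already met when the one before it is completed fails the run):
1. the lid has been tugged by its handle (angle between lid's own z axis and vertical above 0.004 rad and contact force between the fingers and lid above 1 N and distance between the grasp point and handle below 0.05 m), for 0.1 s.
2. the catch has been drawn back, or the lid has come up free ((value of joint catch_tab above 0.026 m or angle between lid's own z axis and vertical above 0.25 rad)), for 0.1 s.
3. the lid is up past half way, held by its handle (angle between lid's own z axis and vertical above 0.785 rad and contact force between the fingers and lid above 1 N and distance between the grasp point and handle below 0.05 m), for 0.2 s.
At the end, for the whole second after the job is handed in: The lid stands at least 45 degrees open, the robot's fingers carry it by the handle (more than 1 N of contact with the lid, grasp point within 50 mm of the middle of the bar), and it is still (slower than 0.1 rad/s) (all of step 3 and angular speed of lid below 0.1 rad/s); the arm keeps its last pose, push and grip.
It fails at once if the caught lid is wrenched: its lug pulls on the catch with more than 40 N (contact force between lug_bar and anything else above 40 N).
It fails at once if a bystander was shifted or knocked by more than 25 mm (distance of any of egg_box, cheese, lemon, honey_jar, pea_tin, glass from where it was at the start of the episode above 0.025 m).
It also fails if it takes over 58 s, if anything falls off the work surface, if the arm or the gripper's body presses on something with over 40 N, if the wrist force passes 120 N, or if a joint passes its speed limit or range.

## Robot

A 6-joint arm with a two-finger parallel gripper is mounted at the origin on a cart in front of the work surface, level with it; the furniture and walls round the work are solid. World frame = base frame: x ahead of the robot, y to its left, z up, the work surface at z = 0. Lengths are in mm, angles in rad, forces in N, time in s.
With the tool pointing down it reaches from about 350 to 975 mm from the base axis. Payload 7.1 kg.
Tool frame: the origin (TCP) lies at the very end of the fingers, on their centre line; the grasp point (between the pads) lies 19 mm behind it; z points along the fingers, y is the line along which they close (so a half turn about z gives the same grasp; the last joint's range is limited). The gripper opens to 88 mm and grips with 3 to 60 N. Pads are 20 mm wide; open, the fingers measure 115 mm over their backs; the gripper's body (75 mm by 178 mm) begins 61 mm behind the grasp point.
Start: joints at [-1.27, 0.423, 1.63, -0, 1.089, -0.019], TCP at [196.503, -593.289, 222.675] pointing down, gripper open.
Joint ranges: [-3, 3], [-0.9, 2.11], [0.09, 2.58], [-1.31, 4.45], [0.11, 2.69], [-2.54, 2.54]. Speed limits (rad/s): [2.39, 2.39, 3.01, 3.14, 3.14, 3.14].

## Interface

Orientations are given as a rotation vector (axis times angle).
In Python, from workcell import * gives the robot as it stands.
- The arm moves only by the tool step_arm, never from a script. Its argument "deltas" is a list of rows, each a list of 3 entries, a list of its own where there are three numbers: the shift along the tool's x, y, z in units of 300 mm (1.0 is 300 mm), then the turn, a rotation vector about the tool's x, y, z in units of 1.5 rad (1.0 is 1.5 rad), then the gripper command: -1 is shut, 1 is fully open, values between are in proportion. In form: [[[dx, dy, dz], [rx, ry, rz], gripper], ...]. A call has 1 to 20 rows; each row is the pose to reach, as a shift and turn from the pose commanded when the call began, along the tool's axes at that moment; what a row does not reach only later rows make up. A row lasts 1/12 s, in which the tool goes at most 41.7 mm and 7.16 degrees, less where a joint would pass 70% of its speed; a pose out of reach is approached as far as the arm can. A call with a number of a shift or a turn outside -1 to 1 is refused whole. A call with a gripper value outside its range is refused whole. The fingers move at their own pace and stop on an object; the grip force is fixed at half the most. Time passes only in rows, so rows that repeat a pose let the fingers close. It gives the time, the measured TCP pose, the force, the opening and the grip force at its end, in the units of the state.
- get_obs(): the state, without advancing time (a new reading comes with each control period).
- get_image(name): name is "scene" or "top" or "wrist"; returns a dict with "pixels" (384x512x3 uint8, red, green, blue), "fx", "fy", "cx", "cy" (pixels), "T" (4x4, takes a point from camera to world coordinates). Camera axes: x right, y down, z forward; pixel columns grow to the right and rows downward; lengths in mm; the calibration is good to about 2 mm. The wrist camera is an equidistant fisheye: a pixel r from the principal point sees the ray r / f radians off the axis. A picture is of the moment at which its call begins. There is no depth.
- close_job(): hands the job in; it is judged then, once.
The state is a dict: "t": time; "qpos": joint angles; "qvel": joint speeds; "joint_torque": joint torques, N m; "ee_pos": TCP position; "orientation": TCP orientation; "ft_force": force on the tool from outside, world axes, zero at the start; "moment": the same for the moment, N m; "width": finger opening in mm; "grasp_force": force on a finger pad.
Only numpy, scipy, OpenCV 4.12 (cv2) and the standard library are available. Lean on these libraries where they do the work, as an engineer would, in place of code of your own. Each camera call takes 0.05 s, during which the arm holds its last target. There are 200 camera calls.

## Working session

There is one attempt and no reset: what is moved stays moved. The work goes in short steps, Python scripts to look and compute and a tool call to move; the robot and the scene stay as the last step left them, time stands still between calls to the robot, and variables do not carry over. Pictures are saved under pics/ and viewed, at most 10 in all, crops included, and the job is handed in when it is done.

Besides the shell and the picture viewer there is one more tool, called after ">>>" as name(argument=value, ...) on one line, values as JSON. step_arm: Moves the arm, as the interface text tells. Its arguments: {"type":"object","properties":{"deltas":{"type":"array","items":{"type":"array"}}},"required":["deltas"]}

```bash
mkdir -p pics; ls
python3 - <<'E'
from workcell import *
import cv2
o=get_obs();print({k:(v if isinstance(v,(int,float)) else [round(float(x),3) for x in v]) for k,v in o.items()})
for n in("scene","top"):
    i=get_image(n);cv2.imwrite(f"pics/{n}1.png",cv2.resize(i["pixels"][:,:,::-1],(800,600),interpolation=cv2.INTER_CUBIC));print(n,i["fx"],i["fy"],i["cx"],i["cy"],i["T"].round(3).tolist() if hasattr(i["T"],'round') else i["T"])
E
```

```text
pics
{'t': 0.0, 'qpos': [-1.27, 0.424, 1.631, -0.0, 1.089, -0.019], 'qvel': [-0.0, 0.0, -0.001, -0.0, -0.001, -0.001], 'joint_torque': [0.001, -54.463, -27.366, 0.064, 0.023, -0.0], 'ee_pos': [196.352, -592.771, 221.916], 'orientation': [-3.1, -0.5, 0.0], 'ft_force': [-1.075, -0.195, 0.202], 'moment': [-0.0, 0.018, -0.021], 'grasp_force': 0.0, 'width': 87.98695387696095}
scene 412.97157904473926 412.97157904473926 262.11499592163244 187.8535629141106 [[-0.891, -0.187, 0.414, -69.973], [-0.454, 0.366, -0.812, 1190.78], [0.0, -0.912, -0.411, 772.619], [0.0, 0.0, 0.0, 1.0]]
top 367.8167487896104 367.8167487896104 256.44533837605235 194.01381240075364 [[-0.006, -0.997, 0.079, 450.371], [-1.0, 0.004, -0.024, -32.956], [0.024, -0.079, -0.997, 1472.113], [0.0, 0.0, 0.0, 1.0]]
```

View pics/scene1.png

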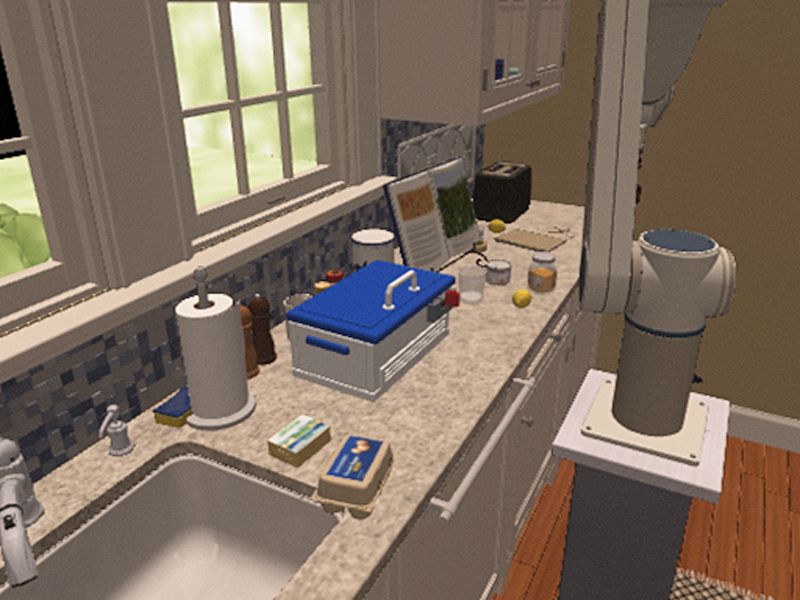

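View pics/top1.png

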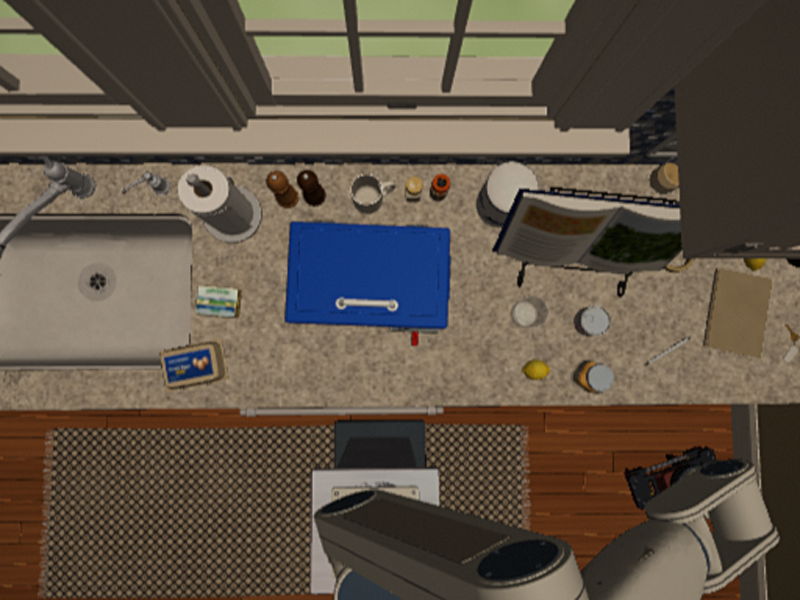

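The scene view shows the box with its back to the window, the food to the left, and the glass, lemon and jar to the right. In the top view, the lid corners are near (290,223), (450,228), (447,327) and (287,322). The handle bar runs from (340,303) to (394,305), and the red tab is at (415,338).

```bash
cat > h.py <<'E'
from workcell import *
import numpy as np, cv2
from scipy.spatial.transform import Rotation as R
def ray(im,u,v,z):
    T=np.array(im["T"]); d=T[:3,:3]@np.array([(u-im["cx"])/im["fx"],(v-im["cy"])/im["fy"],1]); o=T[:3,3]
    return (o+d*(z-o[2])/d[2])
def tool():
    o=get_obs(); return np.array(o["ee_pos"]),R.from_rotvec(o["orientation"])
E
python3 - <<'E'
from h import *
i=get_image("top");p=i["pixels"].astype(int)
m=((p[...,2]>90)&(p[...,0]<70)&(p[...,1]<110)).astype(np.uint8)
n,l,s,c=cv2.connectedComponentsWithStats(m);k=1+np.argmax(s[1:,4]);print(s[k])
ct=cv2.findContours((l==k).astype(np.uint8),0,1)[0];ct=max(ct,key=len)
r=cv2.minAreaRect(ct);b=cv2.boxPoints(r);print(r)
w=np.array([ray(i,*q,165) for q in b]);print(w.round(1),w.mean(0),[np.linalg.norm(w[a]-w[a-1]).round(1) for a in range(4)],[np.degrees(np.arctan2(*(w[a]-w[a-1])[1::-1])).round(2) for a in range(4)])
s_=512/800
a,b2=ray(i,342*s_,303*s_,210),ray(i,393*s_,305*s_,210);print("handle",a,b2,(a+b2)/2)
rm=(p[...,0]>110)&(p[...,1]<50)&(p[...,2]<50);ys,xs=np.nonzero(rm[190:240,240:290]);print("tab px",xs.mean()+240,ys.mean()+190,len(xs));print(ray(i,xs.mean()+240,ys.mean()+190,150))
x,t=tool();print(x,t.as_matrix().round(3))
cv2.imwrite("pics/top2.png",cv2.resize(i["pixels"][135:225,170:300,::-1],None,fx=6,fy=6,interpolation=cv2.INTER_CUBIC))
E
```

```text
[ 183  142  105   68 6361]
((235.69903564453125, 175.42169189453125), (103.77153015136719, 64.2002182006836), 2.489553213119507)
[[ 515.2  197.3  165. ]
 [ 745.6  189.6  165. ]
 [ 728.9 -183.3  165. ]
 [ 497.4 -170.4  165. ]] [621.76546264   8.30508531 165.        ] [np.float64(368.1), np.float64(230.5), np.float64(373.3), np.float64(231.9)] [np.float64(87.23), np.float64(-1.9), np.float64(-92.56), np.float64(176.81)]
handle [551.26419971  65.23328476 210.        ] [546.4108324  -46.85247914 210.        ] [548.83751606   9.19040281 210.        ]
tab px 265.22222222222223 216.25925925925927 27
[474.92620521 -96.36598157 150.        ]
[ 196.38155152 -592.87288316  222.06479715] [[ 0.949  0.314 -0.   ]
 [ 0.314 -0.949  0.001]
 [ 0.    -0.001 -1.   ]]
```

View pics/top2.png

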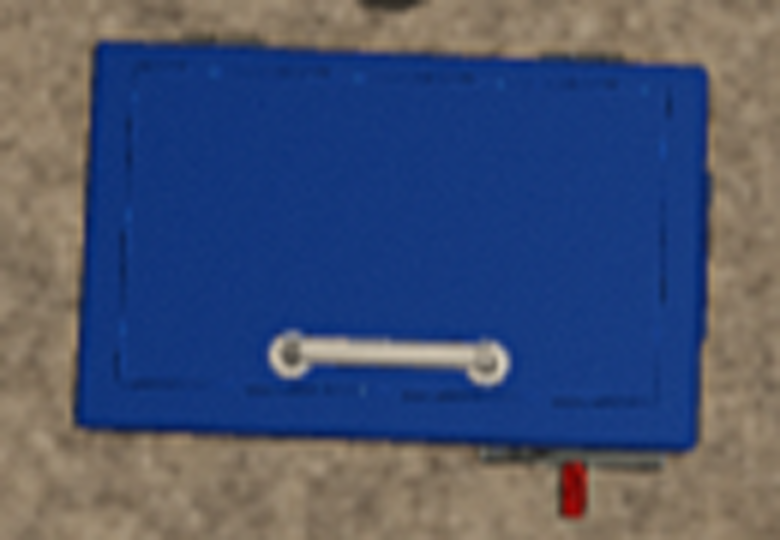

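>>> step_arm(deltas=[[[0.95,-0.77,-0.3],[0,0,-0.4],1],[[0.95,-0.77,-0.3],[0,0,-0.4],1],[[0.95,-0.77,-0.3],[0,0,-0.4],1],[[0.95,-0.77,-0.3],[0,0,-0.4],1],[[0.95,-0.77,-0.3],[0,0,-0.4],1],[[0.95,-0.77,-0.3],[0,0,-0.4],1],[[0.95,-0.77,-0.3],[0,0,-0.4],1],[[0.95,-0.77,-0.3],[0,0,-0.4],1],[[0.95,-0.77,-0.3],[0,0,-0.4],1],[[0.95,-0.77,-0.3],[0,0,-0.4],1],[[0.95,-0.77,-0.3],[0,0,-0.4],1],[[0.95,-0.77,-0.3],[0,0,-0.4],1]])

```text
t: 1.15
ee_pos: [394.3, -284.4, 312.5]
orientation: [2.814, 1.396, -0.001]
ft_force: [-0.1, -0.1, 0.3]
width: 87.9
grasp_force: 0.0
```

```bash
cat >> h.py <<'E'
def yawtool(deg): # tool down with tool x at world yaw deg
    a=np.radians(deg);x=[np.cos(a),np.sin(a),0];z=[0,0,-1];return R.from_matrix(np.array([x,np.cross(z,x),z]).T)
def go(pos,rot):
    x,t=tool();d=t.inv().apply(np.array(pos)-x)/300;r=(t.inv()*rot).as_rotvec()/1.5
    print("tcp",x.round(1),"shift",d.round(4),"turn",r.round(4),"mm",np.linalg.norm(d)*300)
E
python3 -c "
from h import *
go([551,10,320],yawtool(87.5))"
```

```text
tcp [ 394.3 -284.4  312.5] shift [ 1.0973 -0.1777 -0.0256] turn [-2.000e-04  3.000e-04 -4.041e-01] mm 333.5635927111044
```

>>> step_arm(deltas=[[[1,-0.17,-0.02],[0,0,-0.404],1],[[1,-0.17,-0.02],[0,0,-0.404],1],[[1,-0.17,-0.02],[0,0,-0.404],1],[[1,-0.17,-0.02],[0,0,-0.404],1],[[1,-0.17,-0.02],[0,0,-0.404],1],[[1,-0.17,-0.02],[0,0,-0.404],1],[[1,-0.17,-0.02],[0,0,-0.404],1],[[1,-0.17,-0.02],[0,0,-0.404],1],[[1,-0.17,-0.02],[0,0,-0.404],1],[[1,-0.17,-0.02],[0,0,-0.404],1],[[1,-0.17,-0.02],[0,0,-0.404],1]])

```text
t: 2.07
ee_pos: [534.9, -16.8, 318.1]
orientation: [-2.272, -2.168, 0.002]
ft_force: [-1.0, -0.1, 0.3]
width: 87.9
grasp_force: 0.0
```

```bash
python3 -c "
from h import *
go([551,10,320],yawtool(87.5))
i=get_image('wrist');print(i['fx'],i['cx'],i['cy'],np.array(i['T']).round(3).tolist())
cv2.imwrite('pics/w1.png',cv2.resize(i['pixels'][:,:,::-1],(800,600),interpolation=cv2.INTER_CUBIC))"
```

```text
tcp [534.9 -16.8 318.1] shift [ 0.0916  0.0493 -0.0066] turn [-0.001   0.0004 -0.0022] mm 31.27723570099013
297.3186396354542 254.78717405583382 194.5005026135422 [[0.999, -0.045, -0.013, 539.068], [-0.047, -0.969, -0.243, 48.111], [-0.002, 0.243, -0.97, 479.679], [0.0, 0.0, 0.0, 1.0]]
```

View pics/w1.png

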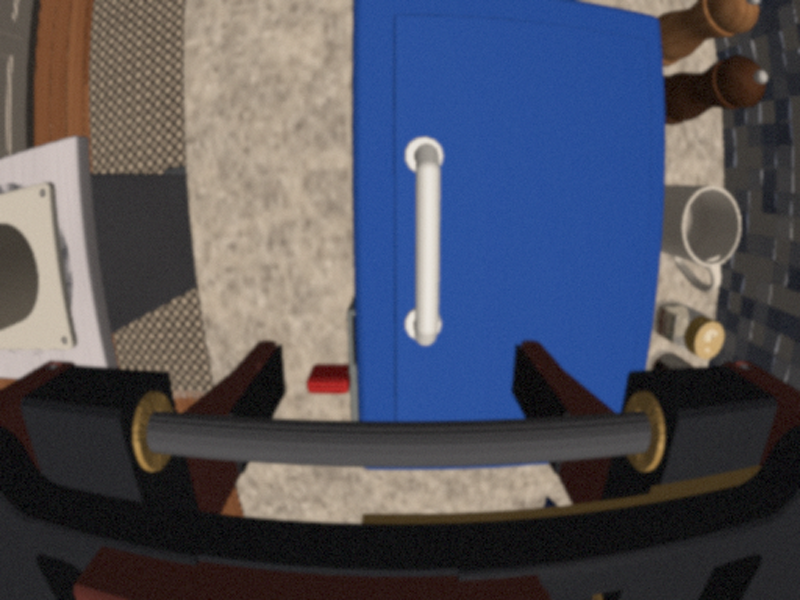

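The bar runs from (430,160) to (426,335), with its middle at about (428,248). The top of the red tab is centred near (328,378).

```bash
cat >> h.py <<'E'
def fray(im,u,v,z): # 800x600 px
    T=np.array(im["T"]);a=np.array([u*.64-im["cx"],v*.64-im["cy"]]);r=np.hypot(*a);th=r/im["fx"]
    d=T[:3,:3]@np.r_[a/r*np.sin(th),np.cos(th)];o=T[:3,3];return o+d*(z-o[2])/d[2]
E
python3 -c "
from h import *
i=get_image('wrist')
for q in [(430,160,210),(426,335,210),(428,248,210),(328,372,153),(307,372,153)]: print(q,fray(i,*q).round(1))"
```

```text
(430, 160, 210) [557.7  64.6 210. ]
(426, 335, 210) [551.5 -39.9 210. ]
(428, 248, 210) [554.5  13.3 210. ]
(328, 372, 153) [478.5 -84.9 153. ]
(307, 372, 153) [462.1 -84.5 153. ]
```

>>> step_arm(deltas=[[[0.095,0.056,0.1],[0,0,0],1],[[0.095,0.056,0.2],[0,0,0],1],[[0.095,0.056,0.3],[0,0,0],1],[[0.095,0.056,0.37],[0,0,0],1],[[0.095,0.056,0.417],[0,0,0],1],[[0.095,0.056,0.417],[0,0,0],1],[[0.095,0.056,0.417],[0,0,0],1]])

```text
t: 2.75
ee_pos: [553.2, 11.8, 193.3]
orientation: [-2.272, -2.168, 0.002]
ft_force: [1.3, -0.1, 0.5]
width: 87.9
grasp_force: 0.0
```

>>> step_arm(deltas=[[[0,0,0],[0,0,0],-1],[[0,0,0],[0,0,0],-1],[[0,0,0],[0,0,0],-1],[[0,0,0],[0,0,0],-1],[[0,0,0],[0,0,0],-1],[[0,0,0],[0,0,0],-1],[[0,0,0],[0,0,0],-1],[[0,0,0],[0,0,0],-1],[[0,0,0],[0,0,0],-1],[[0,0,0],[0,0,0],-1]])

```text
t: 3.58
ee_pos: [553.7, 12.9, 193.5]
orientation: [-2.271, -2.171, 0.0]
ft_force: [-0.3, 0.6, 0.6]
width: 25.0
grasp_force: 0.0
```

>>> step_arm(deltas=[[[0,0,0],[0,0,0],-1],[[0,0,0],[0,0,0],-1],[[0,0,0],[0,0,0],-1],[[0,0,0],[0,0,0],-1],[[0,0,0],[0,0,0],-1]])

```text
t: 4.0
ee_pos: [553.1, 12.9, 193.5]
orientation: [-2.27, -2.17, 0.002]
ft_force: [-4.0, 0.5, 2.4]
width: 12.8
grasp_force: 30.0
```

>>> step_arm(deltas=[[[0,0,-0.003],[0,0,0],-1],[[0,0,-0.006],[0,0,0],-1],[[0,0,-0.006],[0,0,0],-1]])

```text
t: 4.25
ee_pos: [553.7, 12.9, 195.2]
orientation: [-2.271, -2.171, 0.0]
ft_force: [-1.0, 0.3, -1.7]
width: 13.1
grasp_force: 30.0
```

>>> step_arm(deltas=[[[0,0,-0.002],[0,0,0],-1],[[0,0,-0.004],[0,0,0],-1],[[0,0,-0.004],[0,0,0],-1]])

```text
t: 4.5
ee_pos: [554.3, 12.8, 196.7]
orientation: [2.27, 2.17, 0.001]
ft_force: [3.1, 0.6, -5.1]
width: 13.1
grasp_force: 30.0
```

>>> step_arm(deltas=[[[0,0,-0.0015],[0,0,0],-1],[[0,0,-0.003],[0,0,0],-1],[[0,0,-0.003],[0,0,0],-1]])

```text
t: 4.75
ee_pos: [554.7, 12.8, 197.7]
orientation: [2.27, 2.17, 0.002]
ft_force: [4.7, 0.3, -6.1]
width: 13.4
grasp_force: 30.0
```

>>> step_arm(deltas=[[[0,0,-0.0015],[0,0,0],-1],[[0,0,-0.003],[0,0,0],-1],[[0,0,-0.003],[0,0,0],-1]])

```text
t: 5.0
ee_pos: [555.0, 12.8, 198.7]
orientation: [2.269, 2.17, 0.003]
ft_force: [6.3, -0.2, -7.3]
width: 13.0
grasp_force: 30.0
```

Risen 5 mm with only about 7 N of resistance, part of it from the arc. I'll follow the arc a little further and watch the force.

>>> step_arm(deltas=[[[0,0.004,-0.002],[0,0,0],-1],[[0,0.008,-0.004],[0,0,0],-1],[[0,0.01,-0.006],[0,0,0],-1],[[0,0.01,-0.006],[0,0,0],-1],[[0,0.01,-0.006],[0,0,0],-1]])

```text
t: 5.42
ee_pos: [555.5, 12.8, 199.9]
orientation: [-2.27, -2.17, 0.003]
ft_force: [-4.4, -0.4, -0.6]
width: 12.9
grasp_force: 30.0
```

>>> step_arm(deltas=[[[0,0.001,-0.004],[0,0,0],-1],[[0,0.002,-0.008],[0,0,0],-1],[[0,0.003,-0.012],[0,0,0],-1],[[0,0.003,-0.012],[0,0,0],-1],[[0,0.003,-0.012],[0,0,0],-1]])

```text
t: 5.83
ee_pos: [557.1, 12.7, 203.8]
orientation: [-2.27, -2.17, 0.001]
ft_force: [-4.6, 1.1, -2.3]
width: 13.2
grasp_force: 30.0
```

The lid follows its arc past 10 mm with low force, so it is not caught and I can lift it.

```bash
python3 -c "
from h import *
x,t=tool();print(x,t.as_matrix().round(3))
for d in list(range(3,57,2)):
    a=np.radians(d);p=np.array([-185*np.cos(a)+68*np.sin(a)+185,0,185*np.sin(a)+68*np.cos(a)-68])
    w=np.array([553.1,x[1],193.5])+R.from_euler('z',-2.7,degrees=True).apply(p);w[1]=x[1]-0.047*p[0]+.2
    print(d,(t.inv().apply(w-x)/300).round(3))"
```

```text
[557.10868168  12.70843983 203.84093025] [[ 0.045  0.999 -0.001]
 [ 0.999 -0.045 -0.   ]
 [-0.    -0.001 -1.   ]]
3 [ 0.    -0.001  0.003]
5 [ 0.     0.009 -0.018]
7 [-0.     0.019 -0.039]
9 [-0.     0.03  -0.059]
11 [-0.     0.041 -0.079]
13 [-0.     0.053 -0.098]
15 [-0.     0.066 -0.117]
17 [-0.     0.08  -0.136]
19 [-0.     0.094 -0.154]
21 [-0.     0.109 -0.172]
23 [-0.     0.124 -0.189]
25 [-0.     0.14  -0.205]
27 [-0.     0.156 -0.221]
29 [-0.     0.174 -0.236]
31 [-0.     0.191 -0.251]
33 [-0.     0.209 -0.265]
35 [-0.     0.228 -0.278]
37 [-0.     0.247 -0.291]
39 [-0.001  0.266 -0.303]
41 [-0.001  0.286 -0.315]
43 [-0.001  0.307 -0.326]
45 [-0.001  0.327 -0.336]
47 [-0.001  0.348 -0.345]
49 [-0.001  0.369 -0.353]
51 [-0.001  0.391 -0.361]
53 [-0.001  0.413 -0.368]
55 [-0.001  0.435 -0.374]
```

>>> step_arm(deltas=[[[0,0.004,-0.009],[0,0,0],-1],[[0,0.009,-0.018],[0,0,0],-1],[[0,0.014,-0.029],[0,0,0],-1],[[0,0.019,-0.039],[0,0,0],-1],[[0,0.03,-0.059],[0,0,0],-1],[[0,0.041,-0.079],[0,0,0],-1],[[0,0.053,-0.098],[0,0,0],-1],[[0,0.066,-0.117],[0,0,0],-1],[[0,0.08,-0.136],[0,0,0],-1],[[0,0.094,-0.154],[0,0,0],-1],[[0,0.109,-0.172],[0,0,0],-1],[[0,0.124,-0.189],[0,0,0],-1],[[0,0.124,-0.189],[0,0,0],-1],[[0,0.124,-0.189],[0,0,0],-1]])

```text
t: 7.0
ee_pos: [593.6, 11.1, 262.0]
orientation: [-2.27, -2.17, 0.003]
ft_force: [-14.5, 0.7, 8.0]
width: 13.3
grasp_force: 30.0
```

```bash
python3 -c "
from h import *
o=get_obs();print(o['ee_pos'],o['moment'],o['ft_force'])
i=get_image('scene');cv2.imwrite('pics/s2.png',cv2.resize(i['pixels'][130:290,150:350,::-1],None,fx=3,fy=3))"
```

```text
[593.56645536  11.08758539 262.02553434] [ 0.18221145  2.40090748 -0.0148383 ] [-14.50906951   0.71850179   7.99514247]
```

View pics/s2.png

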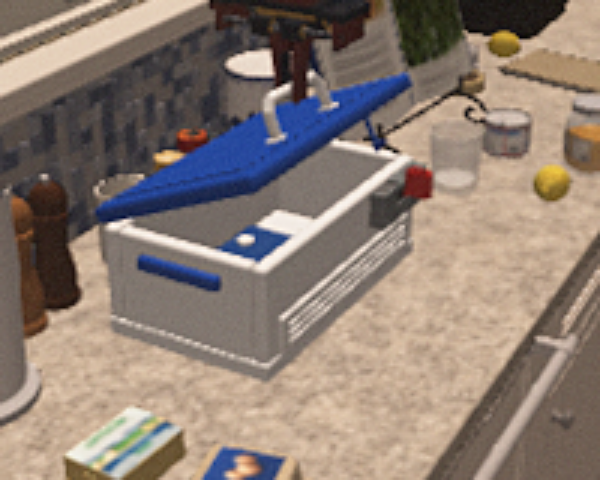

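The view shows the lid lifting freely by its handle at (290,110), and the box interior is visible. Force is slightly radial, so I'll ease x by about 2 mm and go on.

>>> step_arm(deltas=[[[0,0.002,-0.008],[0,0,0],-1],[[0,0.01,-0.016],[0,0,0],-1],[[0,0.026,-0.032],[0,0,0],-1],[[0,0.043,-0.047],[0,0,0],-1],[[0,0.06,-0.062],[0,0,0],-1],[[0,0.078,-0.076],[0,0,0],-1],[[0,0.097,-0.089],[0,0,0],-1],[[0,0.116,-0.102],[0,0,0],-1],[[0,0.116,-0.102],[0,0,0],-1],[[0,0.116,-0.102],[0,0,0],-1]])

```text
t: 7.88
ee_pos: [630.0, 9.4, 294.2]
orientation: [2.27, 2.17, 0.002]
ft_force: [-11.2, 1.0, 11.8]
width: 13.3
grasp_force: 30.0
```

>>> step_arm(deltas=[[[0,0.004,-0.01],[0,0,0],-1],[[0,0.014,-0.02],[0,0,0],-1],[[0,0.034,-0.032],[0,0,0],-1],[[0,0.055,-0.043],[0,0,0],-1],[[0,0.076,-0.053],[0,0,0],-1],[[0,0.097,-0.062],[0,0,0],-1],[[0,0.118,-0.071],[0,0,0],-1],[[0,0.141,-0.079],[0,0,0],-1],[[0,0.163,-0.086],[0,0,0],-1],[[0,0.185,-0.092],[0,0,0],-1],[[0,0.185,-0.092],[0,0,0],-1],[[0,0.185,-0.092],[0,0,0],-1],[[0,0.185,-0.092],[0,0,0],-1],[[0,0.185,-0.092],[0,0,0],-1]])

```text
t: 9.05
ee_pos: [686.5, 6.8, 320.3]
orientation: [2.269, 2.169, 0.004]
ft_force: [-3.5, 0.2, 5.6]
width: 13.0
grasp_force: 30.0
```

```bash
python3 -c "
from h import *
o=get_obs();print(o['ee_pos'],o['ft_force'],o['width'],o['grasp_force'],np.abs(o['qvel']).max())
i=get_image('scene');cv2.imwrite('pics/s3.png',cv2.resize(i['pixels'][100:290,150:370,::-1],None,fx=3,fy=3))"
```

```text
[686.45048563   6.81179616 320.32544237] [-3.46240337  0.23036496  5.62632467] 13.0100752767407 30.002683103084564 0.0015696492093555626
```

View pics/s3.png

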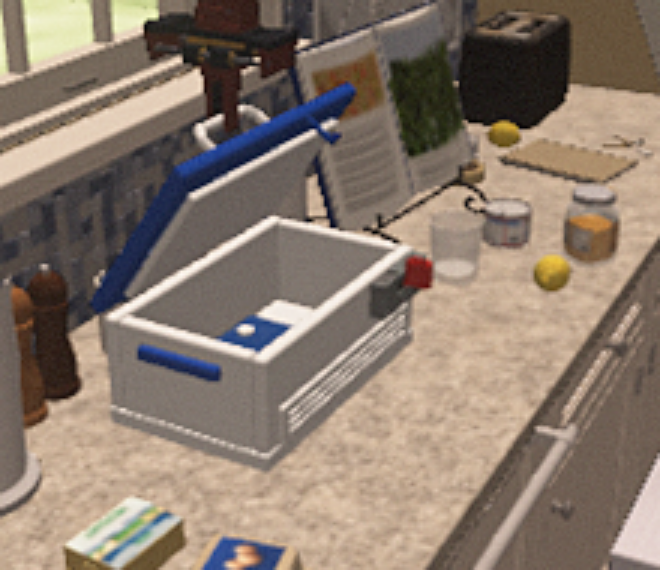

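The lid stands at about 55 degrees, with the fingers on the handle at (230,125). The arm is still and the bystanders have not moved.

```bash
python3 -c "
from workcell import *
print(close_job())"
```

```text
the job is handed in; nothing more can be done
None
```

The tug showed the lid was not caught, so I left the catch alone, raised the lid by its handle to about 55 degrees and handed in the job still holding it there; the food and glass stayed where they were.

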